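Draw the packing shim out from under the weighted pad blocks

ROBOT

A 7-joint arm with a two-finger parallel gripper is mounted at the origin on the work surface. World frame = base frame: x ahead of the robot, y to its left, z up, the work surface at z = 0. Lengths are in m, angles in rad, forces in N, time in s.
With the tool pointing down it reaches from about 0.425 to 0.925 m from the base axis. Payload 6.8 kg.
Tool frame: the origin (TCP) lies on the front face of the gripper's body, between the roots of the fingers; the fingertips stand 73 mm ahead of it and the grasp point (between the pads) lies 54 mm ahead of it (env.nose_length is the distance from the TCP to the fingertips, in m); z points along the fingers, y is the line along which they close (so a half turn about z gives the same grasp; the last joint's range is limited). The gripper opens to 85 mm and grips with 20 to 120 N. Pads are 22 mm wide; open, the fingers measure 114 mm over their backs; the gripper's body (76 mm by 85 mm) begins 54 mm behind the grasp point. The pads swing forward as they close: fully open they stand 13 mm farther back than shut.
Start: joints at [1.1, 0.477, 0.022, 1.555, -0.011, 1.109, -0.083], TCP at [0.24, -0.631, 0.304] pointing down, gripper open.
Joint ranges: [-2.96, 2.96], [-0.34, 2.1], [-1.41, 1.46], [0.24, 2.44], [-1.37, 4.51], [0.17, 1.92], [-2.96, 2.96]. Speed limits (rad/s): [2.39, 2.39, 3.14, 3.14, 3.14, 3.14, 3.14].

INTERFACE

Orientations are given as a unit quaternion [w, x, y, z].
In Python, from cell import env, kin, camera, calibration, job gives the robot as it stands. The module is installed in compiled form; this text tells all that it offers. Calls block until the motion is done:
- env.reach(position, orientation): joint-space move of the TCP to a pose.
- env.movel(position, velocity=0.15, rot=None, stop_force=None): straight line of the TCP; rot=None keeps the orientation; velocity is the mean speed in m/s. With stop_force (N) it stops when the force on the tool has changed by that much, and returns True; else False.
- env.goto_joints(angles): joint-space move.
- env.grip(opening, f_grip=None): finger opening in m; f_grip is the grip in N (None keeps the last); returns when the fingers have stopped.
- env.dwell(seconds).
- kin.inverse_kinematics(position, orientation): joint angles nearest the present ones, or None.
- env.get_state(): the state.
- camera(name): name is "scene" or "side" or "wrist"; returns (picture, depth): 400x640x3 uint8, blue, green, red; 400x640 float32, m along the optical axis (not along the pixel's ray), 0 where there is no reading.
- calibration(name): a dict with "fx", "fy", "cx", "cy" (pixels), "rvec" (rotation vector, rad) and "tvec" (3), from world to camera coordinates, as OpenCV has them. Camera axes: x right, y down, z forward; pixel columns grow to the right and rows downward; lengths in m; the calibration is good to about 2 mm. A picture is of the moment at which its call begins: read the wrist's pose just before it. calibration takes no time and is no camera call; for the wrist camera it gives the pose at the moment of the call.
A pose or a line that the arm cannot do raises env.PlanningError and nothing moves.
- job.job_done(): hands the job in; it is judged then, once.
The state is a dict: "time": time; "qpos": joint angles; "joint_velocities": joint speeds; "joint_torque": joint torques, N m; "tcp_pos": TCP position; "orientation": TCP orientation; "force": force on the tool from outside, world axes, zero at the start; "torque": the same for the moment, N m; "opening": finger opening in m; "gripper_force": force on a finger pad.
Only numpy, scipy, OpenCV 4.12 (cv2) and the standard library are available. Lean on these libraries where they do the work, as an engineer would, in place of code of your own. Each camera call takes 0.05 s, during which the arm holds its last target. There are 200 camera calls.

TASK

The glued pad blocks have set, so draw the steel packing shim out by its grip from between the two wooden posts so that the blocks and the brass weight on them settle down onto the jig bed, still stacked and upright. Feel your way: where the shim's head catches on a post, ease it sideways to find the gap instead of pulling hard (no more than about 15 N of push on the jig), and do not touch the blocks or the weight. Then lay the shim flat in the grey tray and let go, leaving the other things on the bench where they are.

Things in the scene. Friction and masses are not known exactly. Their poses are not given: they have to be found in the camera images.
- jig: Fixed wooden setting jig. Origin: on the bench under the middle of the stack's place. Bed top at z = 10 mm; walls 20 mm above the bed behind the stack (inner face x = +42 mm) and beside it (inner faces y = +-53 mm). Its open front looks along its -x axis: the shim comes out that way. Rigid, waxed and slippery.
- jig_front (a point): Point on the jig's centre line in front of the stack, at bed height, 45 mm to the jig's -x side of its origin. Two square wooden posts (16 x 16 mm, 40 mm high, 53 mm clear gap) stand left and right of it and hold the blocks back. They are clamped by hand: the gap's middle is anywhere up to 14 mm to either side (jig y) of this point, new each time and not reported.
- jig_bar (a point): Point at bed height 52 mm to the jig's -x side of its origin, middle of where the posts' steel foot bar lies (30 mm wide, top 0.5 mm under the bed). The posts do not yield: if the shim's head meets one (after it has come out some 24 mm), back it off a little, move it sideways (jig y) away from that post and try again until it passes. The head is clear of the posts once the shim has come out about 80 mm.
- shim: Loose flat steel shim, 130 mm long, 6 mm thick, 0.15 kg, lying on the jig bed. Origin: underside centre at mid length (starts 40 mm to the jig's -x side). z up, x lengthwise, -x end out of the jig's front. T-shaped: head x = 27 to 65 mm, 50 mm wide with square shoulders, under the stack; then a shank 14 mm wide, which runs between the posts to x = -65 mm.
- shim_grip (a point): Point on the shim's upright grip, 24 mm above the shim's underside. The grip is a steel block 14 mm wide (shim y), 20 mm long (shim x), top 36 mm above the shim's underside, flush with the shank's sides, 55 mm to the -x side of the shim's origin. Below the shank there is only the bench, 10 mm lower.
- block: Lower pad block, pale wood, 70 x 100 x 24 mm (x, y, z), 0.13 kg, standing on the shim's head with about 2 mm play to the posts and 3 mm to the walls. Origin: centre of its underside. Loose; it comes 6 mm down onto the bed when the shim is out. The stack's drag on the shim is about 1 to 5 N.
- upper: Upper pad block, brown wood, 58 x 84 x 20 mm, loose on the lower block. Origin: centre of its underside.
- weight: Turned brass weight, 36 mm diameter, 46 mm high, 0.2 to 0.36 kg, standing loose on the upper block. Origin: centre of its underside.
- tray: Fixed grey open tray, 175 x 175 mm outside, walls 5 mm thick and 28 mm high, floor 5 mm thick. Origin: centre of its underside. The shim fits in flat at any angle when it is centred.
- screwdriver: Bystander: screwdriver lying on the bench.
- pliers: Bystander: red-handled pliers lying on the bench.
- bottle: Bystander: clear water bottle, 64 mm diameter, 200 mm high.
- mandrel: Bystander: upright dark wooden post, 52 mm diameter, 150 mm high.
- jar: Bystander: amber jar, 60 mm diameter, 70 mm high.
- keycup_a: Bystander: small brass key with a round cup, about 80 mm long, 10 mm high.
- keycup_b: Bystander: another such brass key.
Things that resemble listed ones, but are neither listed nor needed, are in the scene too. Several things have the shape of the shim; the one meant has the colours described above. Of the things that look like the jig, take the one that is farthest to the robot's right at the start.

How it is judged:
By the outcome, as a careful person would: the job done as asked, in the order asked, and still so for the second after the job is handed in, with the robot touching nothing.
It also fails if it takes over 70 s, if anything falls off the work surface, if the arm or the gripper's body presses on something with over 40 N, if the wrist force passes 120 N, or if a joint passes its speed limit or range.

## Working session

There is one attempt and no reset: what is moved stays moved. The work goes in short steps, each a Python script; the robot and the scene stay as the last script left them, time stands still between calls to the robot, and variables do not carry over. Pictures are saved under pics/ and viewed, at most 10 in all, crops included, and the job is handed in when it is done.

```bash
mkdir -p pics; cat > h.py <<'E'
import numpy as np, cv2
from cell import env,kin,camera,calibration,job
def cal(n):
    c=calibration(n);R=cv2.Rodrigues(np.array(c["rvec"],float))[0];t=np.array(c["tvec"],float).ravel();return c,R,t
def cloud(n):
    c,R,t=cal(n);im,d=camera(n)
    v,u=np.mgrid[:400,:640]
    P=np.stack([(u-c["cx"])/c["fx"]*d,(v-c["cy"])/c["fy"]*d,d],-1)
    W=(P-t)@R
    W[d==0]=np.nan
    return im,W
def ray(n,u,v,z,C=None):
    c,R,t=C or cal(n);o=-R.T@t;r=R.T@np.array([(u-c["cx"])/c["fx"],(v-c["cy"])/c["fy"],1]);return o+r*(z-o[2])/r[2]
E
python3 - <<'E'
from h import *
for n in("scene","side","wrist"):
    im,W=cloud(n);cv2.imwrite(f"pics/{n}0.png",im);np.save(f"{n}0.npy",W)
s=env.get_state();print(s["time"],s["tcp_pos"],s["orientation"],s["force"],env.nose_length)
E
```

```text
0.15 [ 0.23944228 -0.63073603  0.30314777] [-6.94620780e-04  9.83587565e-01  1.80430013e-01 -1.72861453e-04] [0.23374114 0.17605881 0.28499085] 0.0726
```

View pics/scene0.png

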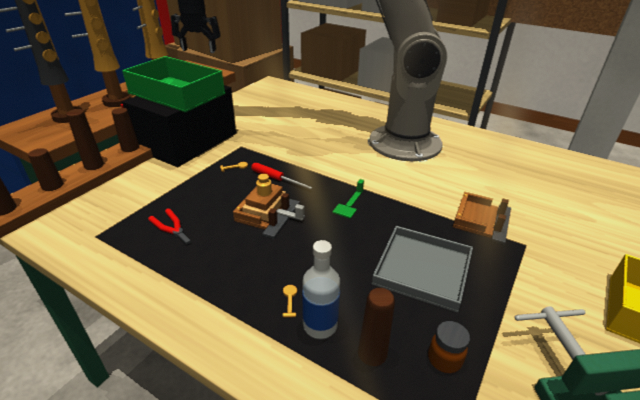

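View pics/side0.png

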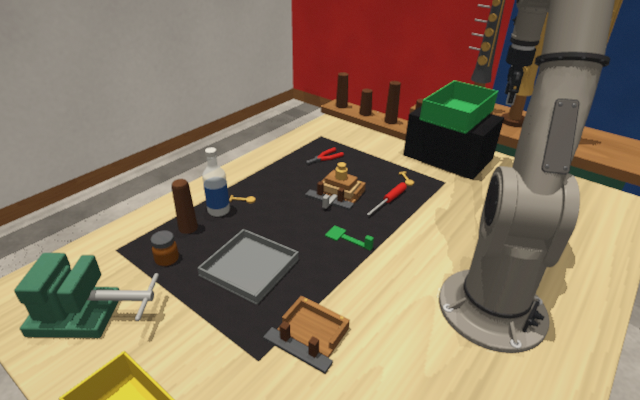

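In the scene view the robot faces the camera, so its right is image left. There are two jigs: one with the stack at about (265,205) and an empty one at about (480,212). The stacked one is farthest to the robot's right. For the shim, the grey steel piece with its grip at (298,210) fits the description, while the green one at (350,203) is a decoy. The tray is at (425,265). I'll confirm with an enlarged crop and measure.

```bash
python3 - <<'E'
from h import *
a=cv2.imread("pics/scene0.png")[165:245,220:320];b=cv2.imread("pics/side0.png")[155:220,295:375]
cv2.imwrite("pics/crop.png",np.hstack([cv2.resize(a,(400,320),interpolation=2),cv2.resize(b,(394,320),interpolation=2)]))
for n,pts in(("scene",dict(weight=(264,178),grip=(298,210),tray=(425,268),trayc=(395,229),trayc2=(472,243),trayc3=(463,306),trayc4=(375,268))),("side",dict(weight=(342,166),grip=(329,197),tray=(249,264)))):
    W=np.load(n+"0.npy")
    for k,(u,v) in pts.items(): print(n,k,W[v,u].round(3))
# tray: points z~.028 and floor
for n in("scene","side"):
    W=np.load(n+"0.npy");im=cv2.imread(f"pics/{n}0.png").astype(int)
    hsv=cv2.cvtColor(im.astype(np.uint8),cv2.COLOR_BGR2HSV)
    x,y,z=W[...,0],W[...,1],W[...,2]
    t=W[250 if n=="scene" else 264,425 if n=="scene" else 249]
    m=(np.hypot(x-t[0],y-t[1])<.16)&(z>.02)&(z<.035)&(hsv[...,1]<60)
    r=cv2.minAreaRect(W[m][:,:2].astype(np.float32));print(n,"tray",r,m.sum())
    g=W[210,298] if n=="scene" else W[197,329]
    m=(np.hypot(x-g[0],y-g[1])<.03)&(z>.040)&(z<.052)&(hsv[...,1]<60)
    print("griptop",W[m].mean(0),m.sum(),cv2.minAreaRect(W[m][:,:2].astype(np.float32)))
    for nm,lo,hi in(("upper",.056,.064),("block",.037,.043)):
        m=(np.hypot(x-g[0],y-g[1])<.2)&(z>lo)&(z<hi)&(hsv[...,1]>70)
        k,l,st,c=cv2.connectedComponentsWithStats(m.astype(np.uint8));i=1+st[1:,4].argmax()
        print(nm,cv2.minAreaRect(W[l==i][:,:2].astype(np.float32)),st[i,4])
E
```

```text
scene weight [ 0.541 -0.147  0.106]
scene grip [ 0.529 -0.059  0.04 ]
scene tray [0.513 0.259 0.005]
scene trayc [0.453 0.16  0.027]
scene trayc2 [0.373 0.322 0.001]
scene trayc3 [0.568 0.358 0.   ]
scene trayc4 [0.568 0.167 0.001]
side weight [ 0.529 -0.146  0.105]
side grip [ 0.536 -0.098  0.016]
side tray [0.521 0.25  0.004]
scene tray ((0.5145921111106873, 0.25483962893486023), (0.17949922382831573, 0.17494891583919525), 8.000896453857422) 929
griptop [ 0.52239974 -0.0592639   0.04502547] 46 ((0.5215358138084412, -0.060164861381053925), (0.01390624325722456, 0.019986866042017937), 7.3922905921936035)
upper ((0.5379496812820435, -0.15410546958446503), (0.08394675701856613, 0.0600687712430954), 7.165019989013672) 336
block ((0.5371743440628052, -0.14408951997756958), (0.10336834192276001, 0.08774185925722122), 10.162357330322266) 202
side tray ((0.5163097977638245, 0.25489580631256104), (0.17802345752716064, 0.17818470299243927), 8.143074035644531) 824
griptop [ 0.52795978 -0.07067115  0.04462953] 1 ((0.5279597640037537, -0.07067114859819412), (0.0, 0.0), 0.0)
upper ((0.5377295613288879, -0.15251190960407257), (0.08493675291538239, 0.05949188768863678), 6.600227355957031) 223
block ((0.495074599981308, -0.14935369789600372), (0.09102148562669754, 0.026884013786911964), 82.51630401611328) 67
```

View pics/crop.png

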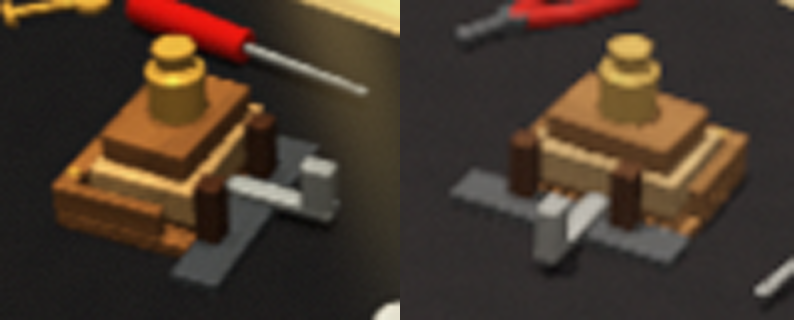

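View pics/wrist0.png

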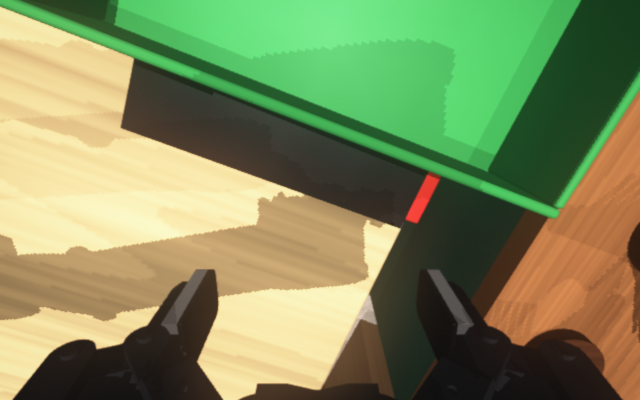

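The crop shows the steel T-shim's grip protruding between the two posts at (315,185) left and (555,230) right, on the dark foot bar, and the stack is intact. The wrist view only shows the shelf bin. I'll go above the grip for a close look.

```bash
cat >> h.py <<'E'
from scipy.spatial.transform import Rotation as Ro
def quat(yaw,flip):  # yaw of the shim's +x (into the jig); tool y along shim +-y
    a=yaw+(np.pi if flip else 0)
    M=np.array([[np.cos(a),np.sin(a),0],[np.sin(a),-np.cos(a),0],[0,0,-1]]).T
    M=np.column_stack([[np.cos(a),np.sin(a),0],[np.sin(a),-np.cos(a),0],[0,0,-1]])
    q=Ro.from_matrix(M).as_quat();return np.array([q[3],q[0],q[1],q[2]])
E
python3 - <<'E'
from h import *
s=env.get_state();c,R,t=cal("wrist");o=-R.T@t
q=s["orientation"];M=Ro.from_quat([q[1],q[2],q[3],q[0]]).as_matrix()
print("cam in tool",M.T@(o-s["tcp_pos"]),"axis",M.T@R.T[:,2])
yaw=np.radians(-82.9)
for f in(0,1):
  for p in([.5215,-.06,.28],[.5215,-.06,.09],[.51,.04,.09],[.515,.255,.09]):
    j=kin.inverse_kinematics(p,quat(yaw,f));print(f,p,None if j is None else np.round(j,2))
W=np.load("scene0.npy");print("tip",W[187,310],"green",W[211,345],W[184,360],"sd",W[172,268])
E
```

```text
cam in tool [ 8.30766042e-02  8.49338461e-05 -6.95602296e-02] axis [-0.32393953  0.00119703  0.94607703]
0 [0.5215, -0.06, 0.28] [-0.93  0.57  1.29  1.99 -0.63  1.07 -2.37]
0 [0.5215, -0.06, 0.09] [-0.12  0.55  0.15  2.07 -0.15  0.53 -2.88]
0 [0.51, 0.04, 0.09] [-0.95  0.86  1.05  2.14 -1.09  0.84 -2.21]
0 [0.515, 0.255, 0.09] [ 0.25  0.98 -1.2   1.89  1.06  1.09  1.87]
1 [0.5215, -0.06, 0.28] [ 0.47  0.31 -0.56  1.91  0.2   0.98 -0.06]
1 [0.5215, -0.06, 0.09] [ 0.36  0.59 -0.46  2.04  0.44  0.61 -0.28]
1 [0.51, 0.04, 0.09] [ 0.19  0.58 -0.49  2.07  0.47  0.6  -0.5 ]
1 [0.515, 0.255, 0.09] [ 0.03  0.75 -0.8   1.9   0.74  0.81 -1.06]
tip [ 0.40079357 -0.10792691  0.01460758] green [0.43273072 0.01762398 0.00643761] [0.33957737 0.00977577 0.03296697] sd [ 0.41159664 -0.24039776  0.02211799]
```

```bash
python3 - <<'E'
from h import *
yaw=np.radians(-82.9)
env.grip(.045)
u=np.array([np.cos(yaw),np.sin(yaw)])
p=np.array([.5215,-.060])-u*0.03
env.reach([p[0],p[1],.29],quat(yaw,1))
C=cal("wrist");im,W=cloud("wrist");cv2.imwrite("pics/w1.png",im);np.save("w1.npy",W)
print(env.get_state()["tcp_pos"],env.get_state()["time"])
E
```

```text
[ 0.51789621 -0.03144393  0.2898992 ] 3.0333
```

View pics/w1.png

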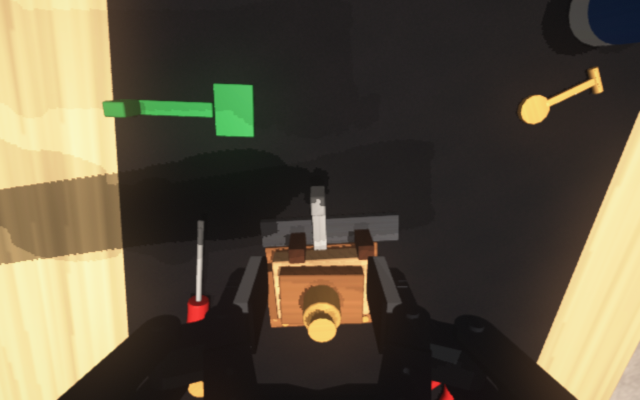

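The view shows the grip top at about (317,192), the shank running down to (320,248), the posts at (297,247) and (364,244), and the foot bar over columns 262–398. The gap's middle is to the image right of the shank. Next I'll measure each of these.

```bash
python3 - <<'E'
from h import *
W=np.load("w1.npy");im=cv2.imread("pics/w1.png")
hsv=cv2.cvtColor(im,cv2.COLOR_BGR2HSV)
v,u=np.mgrid[:400,:640]
x,y,z=W[...,0],W[...,1],W[...,2]
def rep(nm,m):
    k,l,st,c=cv2.connectedComponentsWithStats(m.astype(np.uint8))
    for i in range(1,k):
        if st[i,4]>40:
            r=cv2.minAreaRect(W[l==i][:,:2].astype(np.float32));print(nm,c[i].round(),st[i,4],np.round(r[0],4),np.round(r[1],4),round(r[2],2),"zmed",np.median(z[l==i]).round(4))
roi=(u>240)&(u<420)&(v>170)&(v<345)
rep("grip",roi&(z>.041)&(z<.052)&(u>300)&(u<335)&(v<215)&(hsv[...,1]<60))
rep("posts",roi&(z>.042)&(z<.056)&(v>225)&(v<270)&((u<312)|(u>345)))
rep("bar",roi&(z>.004)&(z<.0135)&(v<250)&(hsv[...,1]<60))
rep("shank",roi&(z>.0138)&(z<.022)&(u>305)&(u<335)&(v<255)&(hsv[...,1]<60))
rep("upper",roi&(z>.055)&(z<.065)&(v>255))
rep("block",roi&(z>.037)&(z<.0435)&(v>245))
np.set_printoptions(linewidth=250)
print((z[240,280:385]*1000).round().tolist())
E
```

```text
grip [317. 204.] 294 [ 0.5213 -0.0614] [0.0135 0.019 ] 7.23 zmed 0.0454
posts [365. 250.] 274 [ 0.5741 -0.103 ] [0.0156 0.0162] 9.22 zmed 0.0494
posts [296. 254.] 282 [ 0.5067 -0.1154] [0.016  0.0174] 8.92 zmed 0.0494
posts [354. 268.] 65 [ 0.5663 -0.1233] [0.016  0.0017] 8.44 zmed 0.0466
posts [296. 268.] 121 [ 0.5077 -0.1306] [0.0317 0.0019] 6.99 zmed 0.0456
bar [361. 227.] 1736 [ 0.5741 -0.0985] [0.0786 0.0361] 10.89 zmed 0.0092
bar [284. 231.] 1169 [ 0.4936 -0.1112] [0.0567 0.0323] 10.49 zmed 0.0091
shank [319. 232.] 441 [ 0.5283 -0.1028] [0.0139 0.0405] 9.72 zmed 0.0156
upper [321. 294.] 3014 [ 0.5367 -0.1561] [0.0842 0.0596] 7.11 zmed 0.0596
block [319. 272.] 1108 [ 0.5366 -0.1553] [0.0994 0.0697] 10.04 zmed 0.0396
[10.0, 9.0, 8.0, 10.0, 9.0, 8.0, 9.0, 9.0, 9.0, 28.0, 28.0, 29.0, 30.0, 29.0, 30.0, 30.0, 29.0, 31.0, 30.0, 30.0, 31.0, 30.0, 32.0, 32.0, 28.0, 13.0, 9.0, 9.0, 9.0, 8.0, 8.0, 10.0, 11.0, 16.0, 14.0, 15.0, 17.0, 16.0, 16.0, 17.0, 14.0, 17.0, 15.0, 15.0, 16.0, 16.0, 10.0, 9.0, 11.0, 9.0, 9.0, 10.0, 10.0, 9.0, 9.0, 9.0, 9.0, 9.0, 8.0, 9.0, 9.0, 9.0, 9.0, 8.0, 9.0, 9.0, 9.0, 9.0, 11.0, 9.0, 10.0, 10.0, 9.0, 10.0, 15.0, 28.0, 37.0, 38.0, 38.0, 39.0, 38.0, 39.0, 38.0, 39.0, 38.0, 38.0, 37.0, 38.0, 38.0, 39.0, 40.0, 39.0, 9.0, 10.0, 9.0, 10.0, 9.0, 10.0, 10.0, 9.0, 10.0, 9.0, 10.0, 9.0, 9.0]
```

```bash
python3 - <<'E'
from h import *
im=cv2.imread("pics/w1.png")[175:335,240:410]
cv2.imwrite("pics/w1c.png",cv2.resize(im,(638,600),interpolation=cv2.INTER_NEAREST))
E
```

```text
(no output)
```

View pics/w1c.png

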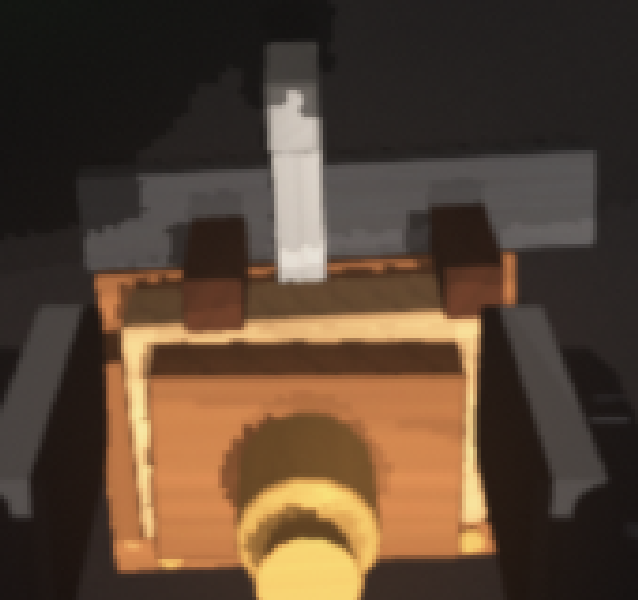

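The posts' centres are (0.5067,-0.1154) and (0.5741,-0.1030), 68.5 mm apart as expected, which puts the jig yaw at about 10.3° from -y. The gap's middle is about 10.5 mm to jig +y of the shim. I'll grasp the grip and start the pull.

```bash
cat >> h.py <<'E'
YAW=np.radians(-79.7);U=np.array([np.cos(YAW),np.sin(YAW)]);V=np.array([-U[1],U[0]])
G=np.array([.5213,-.0614]);Z=.090;Q=quat(YAW,1)
def at(out,side,z=Z): p=G-U*out+V*side;return [p[0],p[1],z]
def rep(m=""):
    s=env.get_state();f=s["force"];d=s["tcp_pos"][:2]-G
    print(m,"t%.1f out %.1f side %.1f z %.4f"%(s["time"],-d@U*1e3,d@V*1e3,s["tcp_pos"][2]),"F out %.1f side %.1f z %.1f"%(-f[:2]@U,f[:2]@V,f[2]),"T",np.round(s["torque"],2),"open %.4f gf %.0f"%(s["opening"],s["gripper_force"]))
    return s
E
python3 - <<'E'
from h import *
print(kin.inverse_kinematics([.505,.31,.09],Q))
env.reach(at(0,0,.16),Q);rep()
print(env.movel(at(0,0),.08,stop_force=6));rep("down")
env.grip(.0,80);env.dwell(.2);rep("grip")
print(env.movel(at(12,0),.03,stop_force=10));rep("pull")
E
```

```text
[-0.23547958  0.68837697 -0.56296085  1.87106757  0.52988143  0.73529618
 -0.91902351]
 t3.6 out 0.1 side 0.7 z 0.1606 F out -1.0 side 1.2 z -0.9 T [-0.01  0.02  0.01] open 0.0448 gf 0
False
down t4.7 out -0.0 side 0.3 z 0.0903 F out -1.2 side -0.5 z 0.6 T [ 0.03 -0.05  0.04] open 0.0451 gf 0
grip t5.2 out -0.0 side 0.1 z 0.0903 F out 0.7 side -2.1 z 5.7 T [-0.1   0.32 -0.12] open 0.0124 gf 78Traceback (most recent call last):
  File "<stdin>", line 6, in <module>
cell.PlanningError: the arm cannot follow that straight line within its joint ranges
```

```bash
python3 - <<'E'
from h import *
s=rep();print(np.round(s["qpos"],2), s["orientation"],Q)
for o in(1,3,6,12,50,110):
    for z in (.09,.094):
        j=kin.inverse_kinematics(at(o,0,z),Q);print(o,z,None if j is None else np.round(j,2))
for o in (2,5,12):
    for v in(.03,.05,.1):
        pass
E
```

```text
t5.2 out -0.0 side 0.1 z 0.0903 F out 0.7 side -2.1 z 5.7 T [-0.1   0.32 -0.12] open 0.0124 gf 78
[ 0.36  0.58 -0.46  2.04  0.44  0.61 -0.21] [2.11616510e-04 6.40789953e-01 7.67716217e-01 2.76627865e-05] [0.         0.64077991 0.76772463 0.        ]
1 0.09 [-1.19  1.3  -0.42  0.47  0.41  1.41 -1.2 ]
1 0.094 [-1.19  1.3  -0.42  0.47  0.41  1.41 -1.19]
3 0.09 None
3 0.094 None
6 0.09 None
6 0.094 None
12 0.09 None
12 0.094 None
50 0.09 None
50 0.094 None
110 0.09 None
110 0.094 None
```

Units slip on my side: `at` takes metres, and nothing moved. I'll relax the slight down-press and pull.

```bash
sed -i 's/^def at.*/def at(out,side,z=None): p=G-U*out*1e-3+V*side*1e-3;return [p[0],p[1],z or Z]/; s/Z=.090;/Z=.0908;/' h.py
python3 - <<'E'
from h import *
env.movel(at(0,0),.02);rep("relax")
for o in(6,14):
    b=env.movel(at(o,0),.03,stop_force=10);rep(f"pull {b}")
    if b: break
else:
    for sd in(5,10.4):
        b=env.movel(at(14,sd),.03,stop_force=10);rep(f"side {b}")
        if b: break
E
```

```text
relax t5.5 out -0.1 side -0.0 z 0.0907 F out -1.2 side -0.3 z 0.1 T [-0.15 -0.05  0.01] open 0.0127 gf 78
pull False t5.8 out 6.2 side -0.1 z 0.0907 F out -1.7 side 0.4 z -0.9 T [-0.41 -0.1  -0.05] open 0.0126 gf 78
pull False t6.2 out 14.9 side -0.1 z 0.0907 F out -0.3 side -0.9 z -0.8 T [-0.1   0.05 -0.09] open 0.0122 gf 78
side False t6.6 out 14.6 side 5.1 z 0.0907 F out 1.2 side -1.9 z -0.9 T [ 0.19  0.41 -0.21] open 0.0126 gf 78
side False t6.9 out 14.0 side 10.2 z 0.0907 F out 0.0 side -3.6 z -0.1 T [ 0.1   0.62 -0.35] open 0.0125 gf 78
```

```bash
python3 - <<'E'
from h import *
for o in(20,26,32,40):
    b=env.movel(at(o,10.4),.025,stop_force=7);rep(f"pull {b}")
    if b: break
E
```

```text
pull False t7.3 out 20.0 side 10.8 z 0.0909 F out -2.4 side -0.8 z -2.2 T [-0.4  -0.03 -0.03] open 0.0127 gf 78
pull False t7.7 out 26.7 side 10.7 z 0.0909 F out -1.8 side -0.2 z -1.3 T [-0.17 -0.07 -0.05] open 0.0127 gf 78
pull False t8.1 out 32.7 side 10.4 z 0.0908 F out -0.6 side -0.1 z -0.9 T [-0.07  0.02 -0.02] open 0.0124 gf 78
pull False t8.5 out 41.2 side 10.5 z 0.0909 F out 1.9 side -0.2 z -0.9 T [ 0.47  0.08 -0.03] open 0.0128 gf 78
```

The head is past the 24 mm contact point with no catch, so I'll keep drawing it out.

```bash
python3 - <<'E'
from h import *
for o in(48,56,64,72,80,88,112):
    b=env.movel(at(o,10.4),.025,stop_force=7);rep(f"pull {b}")
    if b: break
else: env.dwell(.3)
rep()
for n in("scene","side","wrist"): cv2.imwrite(f"pics/{n}2.png",camera(n)[0])
a=cv2.imread("pics/scene2.png")[140:250,200:360];b=cv2.imread("pics/wrist2.png")
cv2.imwrite("pics/c2.png",np.hstack([cv2.resize(a,(436,300),interpolation=2),cv2.resize(b,(360,300))]))
E
```

```text
pull False t9.0 out 48.6 side 10.4 z 0.0908 F out 1.5 side 0.1 z 0.1 T [ 0.37  0.14 -0.09] open 0.0126 gf 78
pull False t9.5 out 56.7 side 10.4 z 0.0908 F out 1.0 side 0.1 z -0.6 T [ 0.42  0.17 -0.03] open 0.0127 gf 78
pull False t9.9 out 64.2 side 10.4 z 0.0908 F out -0.3 side 0.6 z -1.7 T [0.06 0.02 0.03] open 0.0127 gf 78
pull False t10.4 out 72.2 side 10.4 z 0.0908 F out -0.6 side 0.5 z -1.1 T [0.13 0.09 0.01] open 0.0129 gf 78
pull False t10.9 out 80.2 side 10.4 z 0.0908 F out -0.4 side -1.1 z -1.4 T [0.15 0.02 0.02] open 0.0128 gf 78
pull False t11.3 out 88.2 side 10.4 z 0.0908 F out -0.2 side 0.3 z -1.1 T [0.07 0.01 0.  ] open 0.0129 gf 78
pull False t12.4 out 111.8 side 10.4 z 0.0908 F out -0.5 side -0.3 z -2.1 T [0.07 0.05 0.03] open 0.0127 gf 78
 t12.8 out 111.9 side 10.4 z 0.0908 F out 0.2 side 0.1 z -1.8 T [ 0.07 -0.01  0.  ] open 0.0128 gf 78
```

View pics/c2.png

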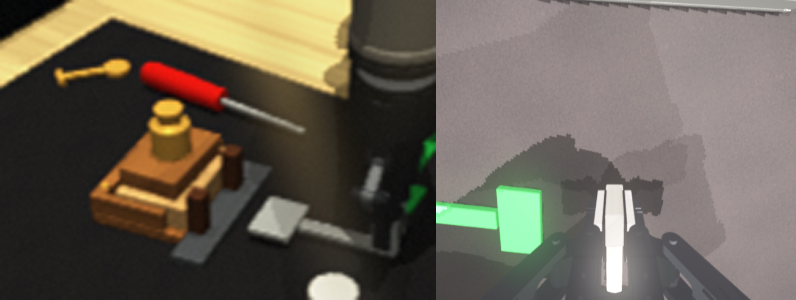

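The stack has settled on the bed, upright with the weight on top, and the shim is fully clear of the posts. Now it goes to the tray.

```bash
python3 - <<'E'
from h import *
T=np.array([.5155,.2549]);p=T-U*.055
s=env.get_state()["tcp_pos"]
env.movel([s[0],s[1],.16],.1)
env.movel([p[0],p[1],.16],.12);rep("over")
env.movel([p[0],p[1],.095],.08)
b=env.movel([p[0],p[1],.0845],.02,stop_force=3);rep(f"down {b}")
env.grip(.035);env.dwell(.3);rep("rel")
env.movel([p[0],p[1],.20],.1);env.dwell(.5)
for n in("scene","side","wrist"): cv2.imwrite(f"pics/{n}3.png",camera(n)[0])
rep()
a=cv2.imread("pics/scene3.png")[140:350,200:520];b=cv2.imread("pics/side3.png")[140:350,150:470]
cv2.imwrite("pics/c3.png",np.vstack([cv2.resize(a,(450,295)),cv2.resize(b,(450,295))]))
E
```

```text
over t16.0 out 366.6 side 50.9 z 0.1600 F out 0.0 side 0.0 z -1.4 T [ 0.06 -0.04  0.03] open 0.0127 gf 78
down True t17.5 out 367.2 side 50.9 z 0.0857 F out -0.3 side -0.0 z 5.6 T [-0.08  0.1  -0.03] open 0.0126 gf 79
rel t18.1 out 366.8 side 50.3 z 0.0849 F out -0.7 side -0.4 z -0.1 T [-0.03  0.01 -0.06] open 0.0352 gf 0
 t20.1 out 367.2 side 50.9 z 0.2000 F out 0.6 side 0.4 z -0.0 T [0.02 0.04 0.02] open 0.0351 gf 0
```

View pics/c3.png

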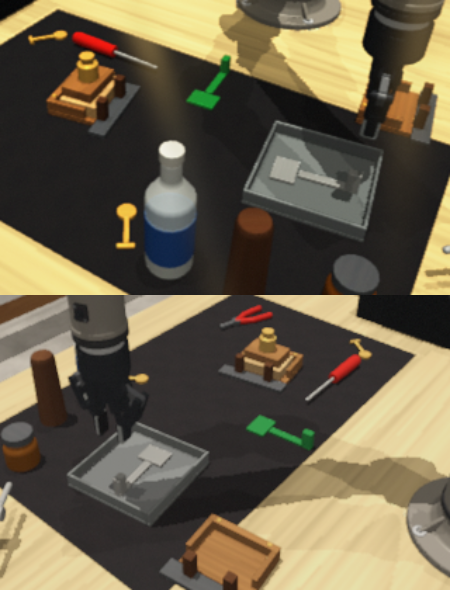

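The shim lies flat inside the tray, the gripper is clear of it, the stack stands upright on the bed, and the bystanders look undisturbed.

```bash
python3 -c "
from h import *
print(job.job_done())"
```

```text
the job is handed in; nothing more can be done
None
```

The shim is drawn out and lying flat in the grey tray, the blocks and brass weight have settled upright on the jig bed, and the job is handed in at about 20 s of robot time.

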